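# Set the bonding press on a glued stone slab

### The arm

A 6-joint arm with a two-finger parallel gripper is mounted at the origin on the work surface. World frame = base frame: x ahead of the robot, y to its left, z up, the work surface at z = 0. Lengths are in m, angles in rad, forces in N, time in s.
With the tool pointing down it reaches from about 0.25 to 0.725 m from the base axis. Payload 4 kg.
Tool frame: the origin (TCP) lies midway between the tips of the shut fingers; the grasp point (between the pads) lies 19 mm behind it (bot.grip_point_offset is the distance from the TCP to the grasp point, in m); z points along the fingers, y is the line along which they close (so a half turn about z gives the same grasp; the last joint's range is limited). The gripper opens to 85 mm and grips with 20 to 120 N. Pads are 22 mm wide; open, the fingers measure 114 mm over their backs; the gripper's body (76 mm by 85 mm) begins 54 mm behind the grasp point. The pads swing forward as they close: fully open they stand 13 mm farther back than shut.
Start: joints at [1.338, 0.241, 0.005, 1.335, 0, 1.571], TCP at [0.115, 0.487, 0.231] pointing down, gripper open.
Joint ranges: [-2.72, 2.72], [-1.05, 1.87], [-1.09, 1.28], [-1.99, 2.15], [-1.42, 1.44], [-3.14, 3.14]. Speed limits (rad/s): [2.79, 2.79, 3.14, 3.14, 3.14, 3.14].

### API

Orientations are given as a unit quaternion [x, y, z, w].
In Python, from workcell import bot gives the robot as it stands.
- The arm moves only by the tool step_arm, never from a script. Its argument "targets" is text: rows parted by semicolons, each of 7 numbers parted by spaces: the opening, from -1 (shut) to 1 (fully open), so that 0 is half open, then the shift along the world's x, y, z normalised to -1 to 1, where 1 is 0.5 m, then the turn, a rotation vector about the world's x, y, z normalised to -1 to 1, where 1 is pi/4 rad. In form: gripper x y z wx wy wz; .... A call has 1 to 10 rows; each row is the pose to reach, as a shift and turn from the pose commanded when the call began; what a row does not reach only later rows make up. A row lasts 1/12 s, in which the tool goes at most 41.7 mm and 7.16 degrees, less where a joint would pass 70% of its speed; a pose out of reach is approached as far as the arm can. A call with a number of a shift or a turn outside -1 to 1 is refused whole. A call with a gripper value outside its range is refused whole. The fingers move at their own pace and stop on an object; the grip force is fixed at half the most. Time passes only in rows, so rows that repeat a pose let the fingers close. It gives the time, the measured TCP pose, the force, the opening and the grip force at its end, in the units of the state.
- bot.get_obs(): the state, without advancing time (a new reading comes with each control period).
- bot.camera(name): name is "scene" or "top" or "wrist"; returns the picture (480x640x3 uint8, red, green, blue); there is no depth.
- bot.camera_info(name): a dict with "vertical_fov" (degrees; the focal length in pixels is half the picture's height over the tangent of half this angle, whatever the lens; pixels are square), "cx", "cy" (the principal point, pixels), "pose" (4x4, takes a point from camera to world coordinates). Camera axes: x right, y up, looking along -z (the intrinsics and any distortion apply to the point x, -y, -z); pixel columns grow to the right and rows downward; lengths in m; the calibration is good to about 2 mm. A picture is of the moment at which its call begins: read the wrist's pose just before it. camera_info takes no time and is no camera call; for the wrist camera it gives the pose at the moment of the call.
- bot.job_done(): hands the job in; it is judged then, once.
The state is a dict: "clock": time; "joint_pos": joint angles; "joint_vel": joint speeds; "tau": joint torques, N m; "eef_pos": TCP position; "tool_rot": TCP orientation; "ft_force": force on the tool from outside, world axes, zero at the start; "ft_torque": the same for the moment, N m; "grip_width": finger opening in m; "grasp_force": force on a finger pad.
Only numpy, scipy, OpenCV 4.12 (cv2) and the standard library are available. Lean on these libraries where they do the work, as an engineer would, in place of code of your own. Each camera call takes 0.05 s, during which the arm holds its last target. There are 200 camera calls.

### The job

The stone slab has just been glued to its glass plate: slide the loaded tray of the bonding press gently home under the foot without shifting the slab on its glass. Then wind the crank down until you feel the foot touch the slab, give it half a turn more to set the spring pressure, and let go. Do not overtighten, and leave the tin, the steel block and the stone offcut where they are.

Things in the scene. Friction and masses are not known exactly. Their poses are not given: they have to be found in the camera images.
- press: Bench bonding press, fixed: grey base 200 x 170 mm, two steel pillars, grey crosshead (178 mm wide, 46 mm deep, 168 to 198 mm above the table) with the nut of a vertical screw; crank on top. Origin on the table directly below the screw axis; x points from the press's front (tray side, towards the robot) to its back, y to its left, z up. Position and yaw vary.
- tray (a joint): Loading tray that slides along the press's x axis in rails: 0 = drawn out to the front, 0.055 m = fully home against its stop, with the work centred under the foot. About 3 N to push; stays where it is left.
- tray_lip (a point): Middle of the front face of the tray's upright front lip (aluminium plate 84 mm wide, 6 mm thick, blue top edge, 16 to 69 mm above the table); the point is 45 mm above the table. The face looks to the press's -x. It lies 110 mm in front of the screw axis with the tray home, 165 mm drawn out.
- crank (a joint): Turn of the crank in rad, growing clockwise seen from above (0 to 16; starts between 0 and 2.4). Clockwise lowers crank, screw, ram plate and foot together, 20 mm per turn (3.18 mm per rad). At 0 the grip lies to the press's left (+y), at pi/2 to its back (+x), and so on round a 60 mm radius. The screw drags (0.45 N m, 7.5 N at the grip) and holds its place when let go.
- screw_nut (a point): Centre of the bronze nut flange on top of the crosshead, 204 mm up, on the screw axis. Screw and foot: a spring preloaded to 75 N (3 N/mm more) sits over the foot, on a stem whose height setting differs by up to 14 mm and is not told. Touch comes at a crank angle between 4.5 and 9.3 rad, to be felt: the force to keep turning jumps by about 4 N, then grows 1.6 N over the next half turn.
- crank_grip (a point): Centre of the crank's upright black grip, a cylinder 25 mm in diameter and 50 mm tall that spins freely on its pin, 60 mm off the screw axis. Mid-height, 298 mm above the table when the crank reads 0, sinking 3.18 mm per rad. Below it is the crank arm, 18 mm wide; opposite, a steel ball 38 mm from the axis.
- glass: Clear greenish glass plate 90 x 70 x 6 mm lying in the tray between low fences (about 1.5 mm play), underside 36 mm above the table. Origin at the centre of its underside, x along 90 mm.
- slab: Green banded stone slab 62 x 46 x 24 mm glued wet on the middle of the glass (not yet set, so it can slide). Origin at the centre of its underside; its top is 66 mm above the table. The rubber-faced foot above it is 54 x 40 mm.
- tin: Bystander: lidded brass tin, 71 mm diameter, 32 mm tall. Origin at the centre of its underside.
- block: Bystander: steel bench block 65 x 65 x 22 mm. Origin at the centre of its underside.
- offcut: Bystander: reddish stone offcut 80 x 55 x 18 mm. Origin at the centre of its underside.
Things that resemble listed ones, but are neither listed nor needed, are in the scene too. What is shaped like the slab but purple is not meant. What is shaped like the glass but brown or red is not meant.

How it is judged:
By the outcome, as a careful person would: the job done as asked, in the order asked, and still so for the second after the job is handed in, with the robot touching nothing.
It also fails if it takes over 72 s, if anything falls off the work surface, if the arm or the gripper's body presses on something with over 40 N, if the wrist force passes 120 N, or if a joint passes its speed limit or range.

## Working session

There is one attempt and no reset: what is moved stays moved. The work goes in short steps, Python scripts to look and compute and a tool call to move; the robot and the scene stay as the last step left them, time stands still between calls to the robot, and variables do not carry over. Pictures are saved under pics/ and viewed, at most 10 in all, crops included, and the job is handed in when it is done.

Besides the shell and the picture viewer there is one more tool, called after "Emit:" as a command line: name --argument value ..., lists and objects as JSON in quotes. step_arm: Moves the arm, as the interface text tells. Scaled input: -1 to 1 covers 0.5 m each way for a shift and pi/4 rad each way for a turn. Its arguments: {"type":"object","properties":{"targets":{"type":"string"}},"required":["targets"]}

```bash
ls; mkdir -p pics
python3 - <<'E'
from workcell import bot
import cv2,numpy as np
for n in("scene","top"):
    im=bot.camera(n);cv2.imwrite(f"pics/{n}0.png",im[:,:,::-1]);i=bot.camera_info(n);print(n,i["vertical_fov"],i["cx"],i["cy"],{k:v for k,v in i.items() if k not in("pose","vertical_fov","cx","cy")});print(np.round(i["pose"],4).tolist())
o=bot.get_obs();print(o["clock"],o["eef_pos"],o["tool_rot"],o["ft_force"],o["grip_width"])
E
```

```text
pics
scene 53.35481558689731 323.9035214882435 240.52648150590107 {}
[[-0.84, -0.3095, 0.4457, 1.1008], [0.5425, -0.4658, 0.699, 0.84], [-0.0087, 0.829, 0.5592, 0.7962], [0.0, 0.0, 0.0, 1.0]]
top 43.39138182905404 326.6535823487254 237.9536455650023 {}
[[0.0089, 0.9822, -0.1875, 0.4056], [-1.0, 0.0088, -0.0011, 0.0551], [0.0006, 0.1875, 0.9823, 1.2362], [0.0, 0.0, 0.0, 1.0]]
0.1 [0.11522172 0.48596519 0.2305109 ] [ 1.16147879e-01  9.93231486e-01 -9.34983690e-04 -1.06112092e-04] [-0.3595084   0.35976677 -0.45492647] 0.08550296114559086
```

View pics/scene0.png

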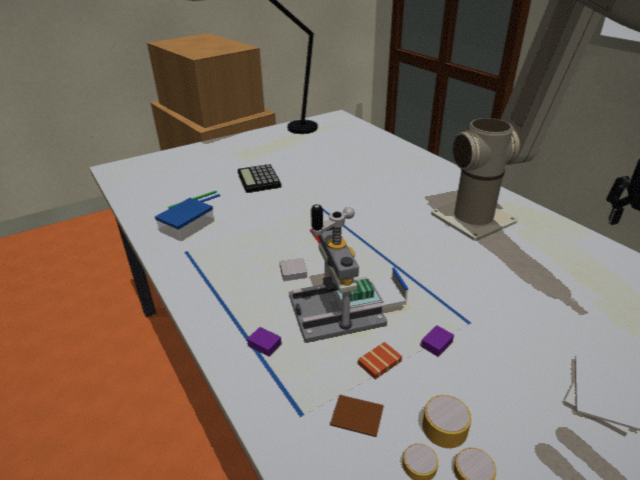

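View pics/top0.png

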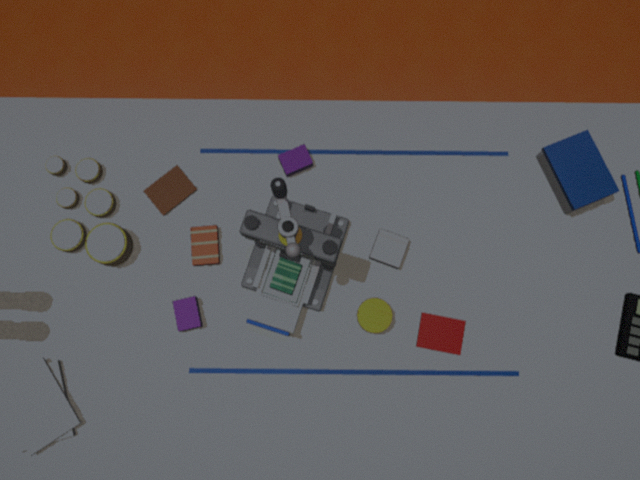

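The scene picture shows the press near (340,280), the crank grip at (317,217), the green slab at (360,290) and the blue-edged lip at (400,280). In the top picture the lip edge runs from (248,321) to (290,333), the slab is at (286,275), the crosshead near (290,237) and the grip near (279,188).

Lookalikes in the top picture:
- **Slab:** the purple blocks at (295,160) and (187,314) are not meant. Green at (286,275) is the slab.
- **Glass:** the brown plate at (170,190) and red plate at (441,334) are not meant.
- **Offcut, tin and block:** the striped offcut is at (205,245), the tin at (375,315) and the block at (389,248).

I'll check this in one close crop.

```bash
cat > h.py <<'E'
import numpy as np
from workcell import bot
def cam(n):
    i=bot.camera_info(n);f=240/np.tan(np.radians(i["vertical_fov"]/2));return f,i["cx"],i["cy"],np.array(i["pose"])
def unproj(n,u,v,z):
    f,cx,cy,P=cam(n);d=P[:3,:3]@np.array([(u-cx)/f,-(v-cy)/f,-1]);return P[:3,3]+d*(z-P[2,3])/d[2]
def proj(n,p):
    f,cx,cy,P=cam(n);q=P[:3,:3].T@(np.asarray(p)-P[:3,3]);return np.array([cx+f*q[0]/-q[2],cy+f*q[1]/q[2]])
E
python3 - <<'E'
from h import *
import cv2
im=cv2.imread("pics/top0.png")[165:345,220:370];a=cv2.resize(im,None,fx=3.3,fy=3.3,interpolation=cv2.INTER_CUBIC)
cv2.imwrite("pics/crop.png",cv2.convertScaleAbs(a,alpha=1.3))
L=unproj("top",248,321,.069);R=unproj("top",290,333,.069);print(L,R,np.linalg.norm(L-R))
for u,v in((241.5,229),(335,262),(247,212),(339,243)):print(unproj("top",u,v,.198))
print(unproj("top",279,185,.32),unproj("scene",317,208,.32),unproj("top",289,229,.2))
E
```

```text
[0.46476366 0.20592639 0.069     ] [0.44271972 0.1248602  0.069     ] 0.0840099059159411
[0.61843531 0.20601915 0.198     ]
[0.56132454 0.04137675 0.198     ]
[0.64917418 0.19738727 0.198     ]
[0.59496981 0.03458982 0.198     ]
[0.66458079 0.13181964 0.32      ] [0.67007482 0.14019087 0.32      ] [0.61877364 0.12243777 0.2       ]
```

View pics/crop.png

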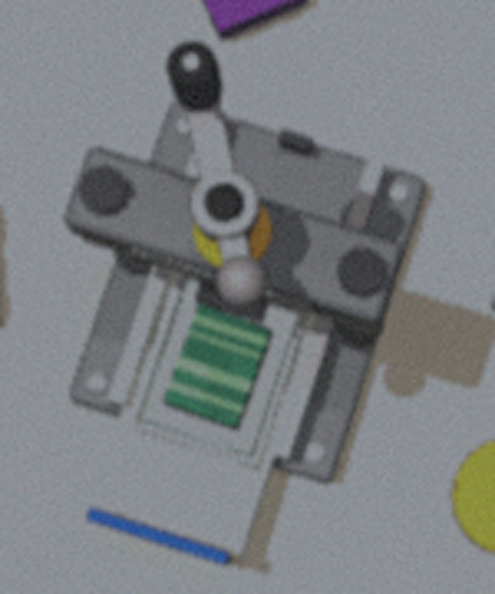

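The crop shows the green banded slab on clear glass in the tray at (217,366), the blue lip edge from (88,514) to (230,559), the pillar caps at (105,190) and (363,272), and the grip top at (191,60). The choice is confirmed, so I'll fit the press pose.

Run:
```python
from h import *
from scipy.optimize import least_squares
c=lambda u,v:np.array([220+u/3.3,165+v/3.3])
def model(p):
    X,Y,w,t,a,d=p;R=np.array([[np.cos(w),-np.sin(w)],[np.sin(w),np.cos(w)]])
    W=lambda x,y,z:np.r_[R@[x,y]+[X,Y],z]
    g=(.06*np.sin(a),.06*np.cos(a));zt=.323-.00318*a
    return [("top",W(-.162+t,.042,.069),c(88,514)),("top",W(-.162+t,-.042,.069),c(230,559)),
    ("top",W(0,d,.2),c(105,190)),("top",W(0,-d,.2),c(363,272)),
    ("top",W(-.055+t,0,.066),c(217,366)),("top",W(*g,zt),c(191,60)),("scene",W(*g,zt),(317,208)),("top",W(0,0,.206),c(231,236))]
def res(p):return np.concatenate([proj(n,q)-m for n,q,m in model(p)])
s=least_squares(res,[.61,.12,-.26,0,1.5,.07],loss="soft_l1");print(np.round(s.x,4));print(np.round(s.fun.reshape(-1,2),1))
for n,q,m in model(s.x):print(np.round(q,4))
```

```text
[ 0.608   0.1194 -0.298  -0.0011  1.0301  0.0721]
[[ 0.5  0.4]
 [-0.9  0.1]
 [-0.2  0.3]
 [-0.1 -0.1]
 [-0.1 -0.8]
 [-0.1  0.8]
 [-0.1 -1.7]
 [ 0.4 -2.1]]
[0.4645 0.2074 0.069 ]
[0.4398 0.1271 0.069 ]
[0.6292 0.1884 0.2   ]
[0.5868 0.0504 0.2   ]
[0.5544 0.1359 0.066 ]
[0.6663 0.1338 0.3197]
[0.6663 0.1338 0.3197]
[0.608  0.1194 0.206 ]
```

Emit:
step_arm --targets "-1 0.06 -0.06 0 0 0 -0.01; -1 0.12 -0.12 0 0 0 -0.02; -1 0.18 -0.18 0 0 0 -0.03; -1 0.23 -0.24 0 0 0 -0.04; -1 0.28 -0.29 0 0 0 -0.05; -1 0.34 -0.35 0 0 0 -0.06; -1 0.39 -0.40 0 0 0 -0.07; -1 0.44 -0.45 0 0 0 -0.08; -1 0.49 -0.505 0 0 0 -0.08; -1 0.54 -0.555 -0.02 0 0 -0.08"

```text
clock: 0.93
eef_pos: [0.3871, 0.2077, 0.2226]
tool_rot: [0.147, 0.989, 0.001, 0.001]
ft_force: [0.4, -0.5, 0.3]
grip_width: 0.0001
grasp_force: 0.0
```

Emit:
step_arm --targets "-1 0.03 -0.03 -0.05 0 0 0; -1 0.06 -0.063 -0.12 0 0 0; -1 0.06 -0.063 -0.18 0 0 0; -1 0.06 -0.063 -0.24 0 0 0; -1 0.06 -0.063 -0.30 0 0 0; -1 0.06 -0.063 -0.34 0 0 0; -1 0.06 -0.063 -0.36 0 0 0; -1 0.06 -0.063 -0.37 0 0 0; -1 0.06 -0.063 -0.37 0 0 0; -1 0.06 -0.063 -0.37 0 0 0"

```text
clock: 1.77
eef_pos: [0.4155, 0.1777, 0.0365]
tool_rot: [0.147, 0.989, 0.0, 0.0]
ft_force: [0.8, 0.3, 0.5]
grip_width: -0.0002
grasp_force: 0.0
```

Emit:
step_arm --targets "-1 0.008 -0.002 0 0 0 0; -1 0.016 -0.005 0 0 0 0; -1 0.024 -0.007 0 0 0 0; -1 0.030 -0.009 0 0 0 0; -1 0.034 -0.010 0 0 0 0; -1 0.037 -0.011 0 0 0 0; -1 0.040 -0.012 0 0 0 0; -1 0.043 -0.013 0 0 0 0; -1 0.046 -0.014 0 0 0 0; -1 0.049 -0.015 0 0 0 0"

```text
clock: 2.6
eef_pos: [0.4398, 0.17, 0.0363]
tool_rot: [0.147, 0.989, -0.0, -0.0]
ft_force: [-1.7, 0.3, 1.2]
grip_width: 0.0001
grasp_force: 2.1
```

Emit:
step_arm --targets "-1 0.003 -0.001 0 0 0 0; -1 0.006 -0.002 0 0 0 0; -1 0.009 -0.003 0 0 0 0; -1 0.012 -0.0035 0 0 0 0; -1 0.015 -0.0045 0 0 0 0; -1 0.018 -0.0055 0 0 0 0; -1 0.022 -0.0065 0 0 0 0; -1 0.026 -0.008 0 0 0 0; -1 0.030 -0.009 0 0 0 0; -1 0.034 -0.010 0 0 0 0"

```text
clock: 3.43
eef_pos: [0.4569, 0.1647, 0.0362]
tool_rot: [0.147, 0.989, -0.0, -0.0]
ft_force: [-2.8, 0.1, 1.4]
grip_width: -0.0003
grasp_force: 1.6
```

Emit:
step_arm --targets "-1 0.005 -0.0015 0 0 0 0; -1 0.010 -0.003 0 0 0 0; -1 0.015 -0.0045 0 0 0 0; -1 0.020 -0.006 0 0 0 0; -1 0.025 -0.0075 0 0 0 0; -1 0.030 -0.009 0 0 0 0; -1 0.035 -0.0105 0 0 0 0; -1 0.040 -0.012 0 0 0 0; -1 0.044 -0.0135 0 0 0 0; -1 0.048 -0.0145 0 0 0 0"

```text
clock: 4.27
eef_pos: [0.4809, 0.1575, 0.0361]
tool_rot: [0.147, 0.989, -0.0, -0.0]
ft_force: [-4.5, -1.9, 0.7]
grip_width: 0.0006
grasp_force: 1.5
```

Emit:
step_arm --targets "-1 0.003 -0.001 0 0 0 0; -1 0.006 -0.002 0 0 0 0; -1 0.008 -0.0025 0 0 0 0; -1 0.010 -0.003 0 0 0 0; -1 0.012 -0.0035 0 0 0 0; -1 0.014 -0.0045 0 0 0 0; -1 0.016 -0.005 0 0 0 0; -1 0.0175 -0.0055 0 0 0 0; -1 0.019 -0.006 0 0 0 0; -1 0.0205 -0.0065 0 0 0 0"

```text
clock: 5.1
eef_pos: [0.4911, 0.1546, 0.0362]
tool_rot: [0.147, 0.989, 0.0, -0.0]
ft_force: [-2.8, -0.9, -0.7]
grip_width: -0.0004
grasp_force: 1.5
```

Slow 0.5 mm steps from here, until the force shows the stop.

Emit:
step_arm --targets "-1 0.001 -0.0003 0 0 0 0; -1 0.002 -0.0006 0 0 0 0; -1 0.003 -0.0009 0 0 0 0; -1 0.004 -0.0012 0 0 0 0"

```text
clock: 5.43
eef_pos: [0.4925, 0.1541, 0.0362]
tool_rot: [0.147, 0.989, 0.0, -0.001]
ft_force: [-5.4, 0.3, 0.5]
grip_width: 0.0001
grasp_force: 3.0
```

Emit:
step_arm --targets "-1 0.001 -0.0003 0 0 0 0; -1 0.002 -0.0006 0 0 0 0; -1 0.003 -0.0009 0 0 0 0"

```text
clock: 5.68
eef_pos: [0.4924, 0.1541, 0.0362]
tool_rot: [0.147, 0.989, 0.0, -0.002]
ft_force: [-10.5, 2.1, 3.4]
grip_width: -0.0002
grasp_force: 5.0
```

The tray stopped at x = 0.4924 with the force rising, exactly the expected 55 mm of travel. Next I retreat, rise, and move over the crank.

Emit:
step_arm --targets "-1 -0.010 0.003 0 0 0 0; -1 -0.030 0.009 0 0 0 0; -1 -0.057 0.017 0 0 0 0; -1 -0.057 0.017 0.08 0 0 0; -1 -0.057 0.017 0.16 0 0 0; -1 -0.057 0.017 0.24 0 0 0; -1 -0.057 0.017 0.32 0 0 0; -1 -0.057 0.017 0.40 0 0 0; -1 -0.057 0.017 0.48 0 0 0; 0 -0.057 0.017 0.56 0 0 0"

```text
clock: 6.52
eef_pos: [0.4664, 0.1623, 0.3195]
tool_rot: [0.147, 0.989, 0.001, 0.002]
ft_force: [0.5, 0.7, -0.1]
grip_width: 0.0109
grasp_force: 0.0
```

Emit:
step_arm --targets "1 0 0 0.07 0 0 0; 1 0 0 0.14 0 0 0; 1 0.06 -0.01 0.14 0 0 0; 1 0.12 -0.02 0.14 0 0 0; 1 0.18 -0.03 0.14 0 0 0; 1 0.24 -0.04 0.14 0 0 0; 1 0.30 -0.05 0.14 0 0 0; 1 0.32 -0.055 0.14 0 0 0; 1 0.32 -0.055 0.14 0 0 0; 1 0.32 -0.055 0.14 0 0 0"

```text
clock: 7.35
eef_pos: [0.6269, 0.1347, 0.3858]
tool_rot: [0.147, 0.989, 0.0, 0.0]
ft_force: [-0.1, -0.5, 0.4]
grip_width: 0.0855
grasp_force: 0.0
```

Run:
```python
from h import *
import cv2
o=bot.get_obs();print(o["clock"],o["eef_pos"],o["joint_pos"],o["ft_force"])
a=bot.camera("wrist")[:,:,::-1];b=bot.camera("scene")[:,:,::-1]
print(proj("wrist",(.6663,.1338,.3197)),proj("wrist",(.6663,.1338,.27)),proj("scene",(.6663,.1338,.3197)))
b=cv2.resize(b[150:350,250:450],(480,480),interpolation=cv2.INTER_CUBIC)
a=cv2.resize(a,(320,240));c=np.zeros((480,800,3),np.uint8);c[:240,:320]=a;c[:,320:]=b
cv2.imwrite("pics/w1.png",c)
```

```text
7.35 [0.62688087 0.13465539 0.38577849] [2.11570148e-01 5.92854446e-01 9.40485856e-01 1.91769650e+00
 3.57869802e-05 5.07608946e-01] [-0.08875919 -0.52792248  0.36971177]
[345.92537942 310.86720724] [343.18426    281.95337238] [316.89851943 206.2639207 ]
```

View pics/w1.png

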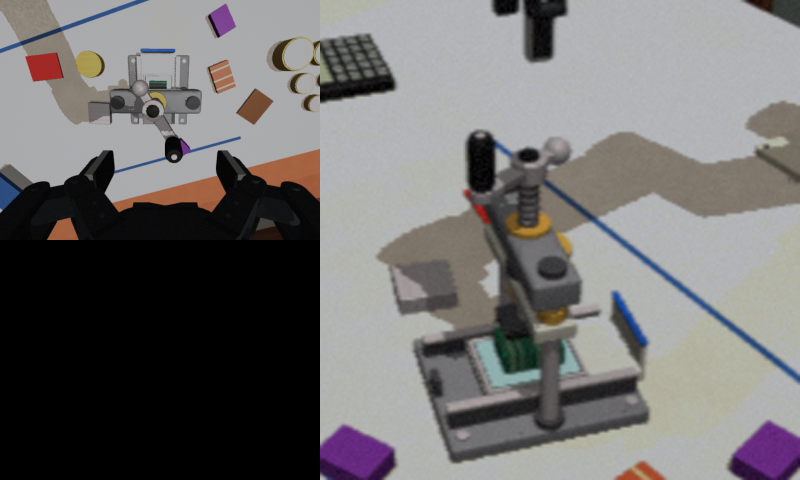

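The wrist view shows the grip top at about (348,310), against (346,311) predicted. The scene view shows the slab under the foot on its glass with the tray home. I'll descend over the grip.

Emit:
step_arm --targets "1 0.04 -0.001 0 0 0 0; 1 0.079 -0.002 0 0 0 0; 1 0.079 -0.002 0 0 0 0; 1 0.079 -0.002 -0.05 0 0 0; 1 0.079 -0.002 -0.10 0 0 0; 1 0.079 -0.002 -0.15 0 0 0; 1 0.079 -0.002 -0.19 0 0 0; 1 0.079 -0.002 -0.208 0 0 0; 1 0.079 -0.002 -0.208 0 0 0; 1 0.079 -0.002 -0.208 0 0 0"

```text
clock: 8.28
eef_pos: [0.6642, 0.1338, 0.2838]
tool_rot: [0.147, 0.989, 0.0, 0.0]
ft_force: [0.0, 0.4, 1.1]
grip_width: 0.0854
grasp_force: 0.0
```

Emit:
step_arm --targets "0.3 0 0 0 0 0 0; 0 0 0 0 0 0 0; -0.2 0 0 0 0 0 0; -0.3 0 0 0 0 0 0; -0.4 0 0 0 0 0 0; -0.5 0 0 0 0 0 0; -0.5 0 0 0 0 0 0; -0.5 0 0 0 0 0 0"

```text
clock: 8.95
eef_pos: [0.6662, 0.1343, 0.2831]
tool_rot: [0.147, 0.989, 0.001, 0.001]
ft_force: [1.0, 2.7, 4.1]
grip_width: 0.0237
grasp_force: 58.9
```

The grip is held at 59 N and about 24 mm wide, so the crank reads 1.03. This helper plans the arc rows.

```bash
cat > arc.py <<'E'
import sys,json,os
from h import *
# usage: arc.py x y : fit centre cx cy; angles start step n
S=json.load(open("s.json")) if os.path.exists("s.json") else dict(cmd=[.6655,.1338,.2825],a=1.025,c=[.608,.1194],w=-.295,z0=.2825+.00318*1.025,r=.06)
o=bot.get_obs();F=np.array(o["ft_force"]);p=np.array(o["eef_pos"])
c,s=np.cos(S["w"]),np.sin(S["w"]);R=np.array([[c,-s],[s,c]])
d=R.T@(p[:2]-S["c"]);a=np.arctan2(d[0],d[1])%(2*np.pi);a+=2*np.pi*round((S["a"]-a)/(2*np.pi))
f=R.T@F[:2];print("t",round(o["clock"],2),"cmd a",round(S["a"],3),"meas a",round(a,3),"r",round(np.hypot(*d),4),"dz",round(p[2]-(S["z0"]-.00318*a),4),"Ftan",round(-f@[np.cos(a),-np.sin(a)],2),"Frad",round(f@[np.sin(a),np.cos(a)],2),"Fz",round(F[2],1),"grip",round(o["grip_width"],4))
if len(sys.argv)>1:
    st,n,calls=float(sys.argv[1]),int(sys.argv[2]),int(sys.argv[3])
    for k in range(calls):
        rows=[]
        for i in range(1,n+1):
            A=S["a"]+st*i;q=np.r_[R@[S["r"]*np.sin(A),S["r"]*np.cos(A)]+S["c"],S["z0"]-.00318*A]
            v=np.round((q-S["cmd"])/.5,4 if abs(st)<.1 else 3);rows.append("-1 %g %g %g 0 0 0"%tuple(v+0))
        print("; ".join(rows));S["a"]+=st*n;S["cmd"]=list(np.array(S["cmd"])+v*.5)
    json.dump(S,open("s.json","w"))
E
python3 arc.py .15 10 2
```

```text
t 8.95 cmd a 1.025 meas a 1.025 r 0.0601 dz 0.0006 Ftan 2.35 Frad 1.62 Fz 4.1 grip 0.0237
-1 0.004 -0.017 -0.001 0 0 0; -1 0.005 -0.035 -0.002 0 0 0; -1 0.003 -0.053 -0.003 0 0 0; -1 -0.002 -0.07 -0.004 0 0 0; -1 -0.01 -0.086 -0.005 0 0 0; -1 -0.019 -0.101 -0.006 0 0 0; -1 -0.031 -0.115 -0.007 0 0 0; -1 -0.045 -0.126 -0.008 0 0 0; -1 -0.06 -0.136 -0.009 0 0 0; -1 -0.077 -0.143 -0.01 0 0 0
-1 -0.018 -0.004 0 0 0 0; -1 -0.035 -0.006 -0.001 0 0 0; -1 -0.053 -0.005 -0.002 0 0 0; -1 -0.071 -0.001 -0.003 0 0 0; -1 -0.088 0.005 -0.004 0 0 0; -1 -0.104 0.014 -0.005 0 0 0; -1 -0.118 0.025 -0.006 0 0 0; -1 -0.13 0.038 -0.007 0 0 0; -1 -0.141 0.052 -0.008 0 0 0; -1 -0.149 0.068 -0.009 0 0 0
```

Emit:
step_arm --targets "-1 0.004 -0.017 -0.001 0 0 0; -1 0.005 -0.035 -0.002 0 0 0; -1 0.003 -0.053 -0.003 0 0 0; -1 -0.002 -0.07 -0.004 0 0 0; -1 -0.01 -0.086 -0.005 0 0 0; -1 -0.019 -0.101 -0.006 0 0 0; -1 -0.031 -0.115 -0.007 0 0 0; -1 -0.045 -0.126 -0.008 0 0 0; -1 -0.06 -0.136 -0.009 0 0 0; -1 -0.077 -0.143 -0.01 0 0 0"

```text
clock: 9.78
eef_pos: [0.628, 0.0642, 0.2785]
tool_rot: [0.146, 0.989, 0.003, 0.002]
ft_force: [3.4, 8.1, 4.3]
grip_width: 0.0235
grasp_force: 59.2
```

```bash
sed -i 's/"cmd a",round(S\["a"\],3)/"cmd a",round(S["a"],3),"p",np.round(p,4),"F",np.round(F,1)/' arc.py; python3 arc.py
```

```text
t 9.78 cmd a 4.025 p [0.628  0.0642 0.2785] F [3.4 8.1 4.3] meas a 2.498 r 0.0587 dz 0.0007 Ftan 5.93 Frad -6.41 Fz 4.3 grip 0.0235
```

Emit:
step_arm --targets "-1 -0.018 -0.004 0 0 0 0; -1 -0.035 -0.006 -0.001 0 0 0; -1 -0.053 -0.005 -0.002 0 0 0; -1 -0.071 -0.001 -0.003 0 0 0; -1 -0.088 0.005 -0.004 0 0 0; -1 -0.104 0.014 -0.005 0 0 0; -1 -0.118 0.025 -0.006 0 0 0; -1 -0.13 0.038 -0.007 0 0 0; -1 -0.141 0.052 -0.008 0 0 0; -1 -0.149 0.068 -0.009 0 0 0"

```text
clock: 10.62
eef_pos: [0.5542, 0.0938, 0.2738]
tool_rot: [0.148, 0.989, -0.002, 0.003]
ft_force: [4.3, -4.5, 3.4]
grip_width: 0.0234
grasp_force: 59.2
```

```bash
python3 arc.py .06 5 6
```

```text
t 10.62 cmd a 4.025 p [0.5542 0.0938 0.2738] F [ 4.3 -4.5  3.4] meas a 3.973 r 0.0596 dz 0.0007 Ftan 5.88 Frad -1.98 Fz 3.4 grip 0.0234
-1 -0.0024 0.007 -0.0005 0 0 0; -1 -0.0046 0.0139 -0.0008 0 0 0; -1 -0.0063 0.0209 -0.0012 0 0 0; -1 -0.0076 0.028 -0.0016 0 0 0; -1 -0.0085 0.0351 -0.002 0 0 0
-1 -0.0004 0.0072 -0.0004 0 0 0; -1 -0.0005 0.0144 -0.0008 0 0 0; -1 0 0.0216 -0.0011 0 0 0; -1 0.0008 0.0287 -0.0015 0 0 0; -1 0.0021 0.0358 -0.0019 0 0 0
-1 0.0017 0.007 -0.0004 0 0 0; -1 0.0038 0.0139 -0.0008 0 0 0; -1 0.0063 0.0207 -0.0011 0 0 0; -1 0.0092 0.0272 -0.0015 0 0 0; -1 0.0125 0.0336 -0.0019 0 0 0
-1 0.0037 0.0062 -0.0004 0 0 0; -1 0.0078 0.0122 -0.0008 0 0 0; -1 0.0122 0.0179 -0.0011 0 0 0; -1 0.0169 0.0233 -0.0015 0 0 0; -1 0.022 0.0284 -0.0019 0 0 0
-1 0.0053 0.0048 -0.0004 0 0 0; -1 0.0109 0.0093 -0.0008 0 0 0; -1 0.0168 0.0135 -0.0012 0 0 0; -1 0.0229 0.0172 -0.0015 0 0 0; -1 0.0293 0.0207 -0.0019 0 0 0
-1 0.0065 0.003 -0.0004 0 0 0; -1 0.0132 0.0056 -0.0008 0 0 0; -1 0.0201 0.0078 -0.0012 0 0 0; -1 0.027 0.0096 -0.0015 0 0 0; -1 0.0341 0.011 -0.0019 0 0 0
```

Batching is safe here because 1.8 rad is less than the half turn that follows touch.

Emit:
step_arm --targets "-1 -0.0024 0.007 -0.0005 0 0 0; -1 -0.0046 0.0139 -0.0008 0 0 0; -1 -0.0063 0.0209 -0.0012 0 0 0; -1 -0.0076 0.028 -0.0016 0 0 0; -1 -0.0085 0.0351 -0.002 0 0 0"

```text
clock: 11.03
eef_pos: [0.5486, 0.1108, 0.2729]
tool_rot: [0.148, 0.989, -0.002, 0.001]
ft_force: [0.2, -5.9, 7.6]
grip_width: 0.0236
grasp_force: 59.6
```

Emit:
step_arm --targets "-1 -0.0004 0.0072 -0.0004 0 0 0; -1 -0.0005 0.0144 -0.0008 0 0 0; -1 0 0.0216 -0.0011 0 0 0; -1 0.0008 0.0287 -0.0015 0 0 0; -1 0.0021 0.0358 -0.0019 0 0 0"

```text
clock: 11.45
eef_pos: [0.5483, 0.1288, 0.2719]
tool_rot: [0.148, 0.989, -0.002, -0.0]
ft_force: [-4.7, -5.4, 8.6]
grip_width: 0.024
grasp_force: 59.7
```

Emit:
step_arm --targets "-1 0.0017 0.007 -0.0004 0 0 0; -1 0.0038 0.0139 -0.0008 0 0 0; -1 0.0063 0.0207 -0.0011 0 0 0; -1 0.0092 0.0272 -0.0015 0 0 0; -1 0.0125 0.0336 -0.0019 0 0 0"

```text
clock: 11.87
eef_pos: [0.5535, 0.1464, 0.2709]
tool_rot: [0.148, 0.989, -0.002, -0.001]
ft_force: [-6.5, -4.2, 9.5]
grip_width: 0.0239
grasp_force: 59.8
```

Emit:
step_arm --targets "-1 0.0037 0.0062 -0.0004 0 0 0; -1 0.0078 0.0122 -0.0008 0 0 0; -1 0.0122 0.0179 -0.0011 0 0 0; -1 0.0169 0.0233 -0.0015 0 0 0; -1 0.022 0.0284 -0.0019 0 0 0"

```text
clock: 12.28
eef_pos: [0.5639, 0.1617, 0.2699]
tool_rot: [0.147, 0.989, -0.001, -0.002]
ft_force: [-8.1, -0.9, 8.4]
grip_width: 0.0234
grasp_force: 59.8
```

Emit:
step_arm --targets "-1 0.0053 0.0048 -0.0004 0 0 0; -1 0.0109 0.0093 -0.0008 0 0 0; -1 0.0168 0.0135 -0.0012 0 0 0; -1 0.0229 0.0172 -0.0015 0 0 0; -1 0.0293 0.0207 -0.0019 0 0 0"

```text
clock: 12.7
eef_pos: [0.5785, 0.1732, 0.269]
tool_rot: [0.147, 0.989, 0.0, -0.002]
ft_force: [-7.5, 1.3, 7.9]
grip_width: 0.0237
grasp_force: 59.8
```

Emit:
step_arm --targets "-1 0.0065 0.003 -0.0004 0 0 0; -1 0.0132 0.0056 -0.0008 0 0 0; -1 0.0201 0.0078 -0.0012 0 0 0; -1 0.027 0.0096 -0.0015 0 0 0; -1 0.0341 0.011 -0.0019 0 0 0"

```text
clock: 13.12
eef_pos: [0.5959, 0.1796, 0.268]
tool_rot: [0.147, 0.989, 0.001, -0.002]
ft_force: [-6.5, 3.9, 6.9]
grip_width: 0.0239
grasp_force: 59.7
```

```bash
cat > an.py <<'E'
import sys;import numpy as np
# rows "x y fx fy" -> crank angle mod 2pi, tangential and radial force
C=np.array([.608,.1194]);w=-.295;R=np.array([[np.cos(w),-np.sin(w)],[np.sin(w),np.cos(w)]])
for l in sys.stdin:
    v=np.array(l.split(),float);d=R.T@(v[:2]-C);f=R.T@v[2:];a=np.arctan2(d[0],d[1])%(2*np.pi);t=np.array([np.cos(a),-np.sin(a)])
    print("a %.3f r %.4f Ftan %.2f Frad %.2f"%(a,np.hypot(*d),-f@t,f@[np.sin(a),np.cos(a)]))
E
python3 arc.py .06 5 6
```

```text
t 13.12 cmd a 5.825 p [0.5959 0.1796 0.268 ] F [-6.5  3.9  6.9] meas a 5.79 r 0.0614 dz 0.0006 Ftan 5.56 Frad 5.07 Fz 6.9 grip 0.0239
-1 0.0071 0.001 -0.0004 0 0 0; -1 0.0143 0.0015 -0.0008 0 0 0; -1 0.0215 0.0016 -0.0012 0 0 0; -1 0.0287 0.0012 -0.0016 0 0 0; -1 0.0359 0.0005 -0.0019 0 0 0
-1 0.0071 -0.0012 -0.0004 0 0 0; -1 0.0141 -0.0028 -0.0008 0 0 0; -1 0.021 -0.0049 -0.0012 0 0 0; -1 0.0278 -0.0073 -0.0016 0 0 0; -1 0.0344 -0.0102 -0.0019 0 0 0
-1 0.0064 -0.0032 -0.0004 0 0 0; -1 0.0126 -0.0068 -0.0008 0 0 0; -1 0.0186 -0.0108 -0.0012 0 0 0; -1 0.0244 -0.0152 -0.0016 0 0 0; -1 0.0298 -0.0198 -0.002 0 0 0
-1 0.0052 -0.005 -0.0003 0 0 0; -1 0.0101 -0.0103 -0.0007 0 0 0; -1 0.0146 -0.0159 -0.0011 0 0 0; -1 0.0188 -0.0217 -0.0015 0 0 0; -1 0.0227 -0.0278 -0.0019 0 0 0
-1 0.0035 -0.0063 -0.0003 0 0 0; -1 0.0066 -0.0128 -0.0007 0 0 0; -1 0.0093 -0.0195 -0.0011 0 0 0; -1 0.0116 -0.0263 -0.0015 0 0 0; -1 0.0134 -0.0333 -0.0019 0 0 0
-1 0.0015 -0.007 -0.0003 0 0 0; -1 0.0025 -0.0142 -0.0007 0 0 0; -1 0.0031 -0.0213 -0.0011 0 0 0; -1 0.0033 -0.0285 -0.0015 0 0 0; -1 0.003 -0.0357 -0.0019 0 0 0
```

Emit:
step_arm --targets "-1 0.0071 0.001 -0.0004 0 0 0; -1 0.0143 0.0015 -0.0008 0 0 0; -1 0.0215 0.0016 -0.0012 0 0 0; -1 0.0287 0.0012 -0.0016 0 0 0; -1 0.0359 0.0005 -0.0019 0 0 0"

```text
clock: 13.53
eef_pos: [0.6144, 0.1804, 0.267]
tool_rot: [0.146, 0.989, 0.002, -0.002]
ft_force: [-5.7, 6.2, 6.2]
grip_width: 0.024
grasp_force: 59.6
```

Emit:
step_arm --targets "-1 0.0071 -0.0012 -0.0004 0 0 0; -1 0.0141 -0.0028 -0.0008 0 0 0; -1 0.021 -0.0049 -0.0012 0 0 0; -1 0.0278 -0.0073 -0.0016 0 0 0; -1 0.0344 -0.0102 -0.0019 0 0 0"

```text
clock: 13.95
eef_pos: [0.6321, 0.1756, 0.266]
tool_rot: [0.146, 0.989, 0.002, -0.001]
ft_force: [-4.6, 6.6, 5.0]
grip_width: 0.0238
grasp_force: 59.5
```

Emit:
step_arm --targets "-1 0.0064 -0.0032 -0.0004 0 0 0; -1 0.0126 -0.0068 -0.0008 0 0 0; -1 0.0186 -0.0108 -0.0012 0 0 0; -1 0.0244 -0.0152 -0.0016 0 0 0; -1 0.0298 -0.0198 -0.002 0 0 0"

```text
clock: 14.37
eef_pos: [0.6471, 0.1661, 0.2652]
tool_rot: [0.146, 0.989, 0.002, -0.001]
ft_force: [-5.4, 8.4, 7.0]
grip_width: 0.0237
grasp_force: 59.7
```

Emit:
step_arm --targets "-1 0.0052 -0.005 -0.0003 0 0 0; -1 0.0101 -0.0103 -0.0007 0 0 0; -1 0.0146 -0.0159 -0.0011 0 0 0; -1 0.0188 -0.0217 -0.0015 0 0 0; -1 0.0227 -0.0278 -0.0019 0 0 0"

```text
clock: 14.78
eef_pos: [0.6582, 0.1534, 0.2642]
tool_rot: [0.146, 0.989, 0.003, -0.002]
ft_force: [-4.7, 9.3, 5.7]
grip_width: 0.0237
grasp_force: 59.6
```

Emit:
step_arm --targets "-1 0.0035 -0.0063 -0.0003 0 0 0; -1 0.0066 -0.0128 -0.0007 0 0 0; -1 0.0093 -0.0195 -0.0011 0 0 0; -1 0.0116 -0.0263 -0.0015 0 0 0; -1 0.0134 -0.0333 -0.0019 0 0 0"

```text
clock: 15.2
eef_pos: [0.6655, 0.137, 0.2633]
tool_rot: [0.146, 0.989, 0.003, -0.001]
ft_force: [-2.3, 9.7, 6.0]
grip_width: 0.0235
grasp_force: 59.6
```

Emit:
step_arm --targets "-1 0.0015 -0.007 -0.0003 0 0 0; -1 0.0025 -0.0142 -0.0007 0 0 0; -1 0.0031 -0.0213 -0.0011 0 0 0; -1 0.0033 -0.0285 -0.0015 0 0 0; -1 0.003 -0.0357 -0.0019 0 0 0"

```text
clock: 15.62
eef_pos: [0.6678, 0.1193, 0.2624]
tool_rot: [0.146, 0.989, 0.004, -0.0]
ft_force: [0.3, 11.0, 5.7]
grip_width: 0.0236
grasp_force: 59.6
```

```bash
python3 an.py <<'E'
.5486 .1108 .2 -5.9
.5483 .1288 -4.7 -5.4
.5535 .1464 -6.5 -4.2
.5639 .1617 -8.1 -.9
.5785 .1732 -7.5 1.3
.5959 .1796 -6.5 3.9
.6144 .1804 -5.7 6.2
.6321 .1756 -4.6 6.6
.6471 .1661 -5.4 8.4
.6582 .1534 -4.7 9.3
.6655 .137 -2.3 9.7
.6678 .1193 .3 11
E
python3 arc.py .06 5 4
```

```text
a 4.274 r 0.0600 Ftan 5.87 Frad 0.65
a 4.574 r 0.0604 Ftan 6.07 Frad 3.80
a 4.877 r 0.0608 Ftan 6.65 Frad 3.96
a 5.182 r 0.0611 Ftan 6.26 Frad 5.22
a 5.487 r 0.0614 Ftan 5.95 Frad 4.75
a 5.790 r 0.0614 Ftan 5.60 Frad 5.10
a 6.093 r 0.0613 Ftan 6.32 Frad 5.57
a 0.110 r 0.0611 Ftan 6.83 Frad 4.25
a 0.402 r 0.0609 Ftan 9.53 Frad 2.97
a 0.680 r 0.0606 Ftan 10.34 Frad 1.32
a 0.979 r 0.0601 Ftan 9.95 Frad 0.64
a 1.277 r 0.0598 Ftan 11.00 Frad 0.28
t 15.62 cmd a 7.625 p [0.6678 0.1193 0.2624] F [ 0.3 11.   5.7] meas a 7.561 r 0.0598 dz 0.0007 Ftan 10.99 Frad 0.3 Fz 5.7 grip 0.0236
-1 -0.0007 -0.0072 -0.0004 0 0 0; -1 -0.0018 -0.0143 -0.0007 0 0 0; -1 -0.0033 -0.0213 -0.0011 0 0 0; -1 -0.0053 -0.0283 -0.0015 0 0 0; -1 -0.0076 -0.035 -0.0019 0 0 0
-1 -0.0028 -0.0067 -0.0004 0 0 0; -1 -0.006 -0.0132 -0.0007 0 0 0; -1 -0.0095 -0.0194 -0.0011 0 0 0; -1 -0.0135 -0.0255 -0.0015 0 0 0; -1 -0.0177 -0.0312 -0.0019 0 0 0
-1 -0.0047 -0.0056 -0.0004 0 0 0; -1 -0.0096 -0.0108 -0.0008 0 0 0; -1 -0.0148 -0.0157 -0.0011 0 0 0; -1 -0.0204 -0.0203 -0.0015 0 0 0; -1 -0.0262 -0.0246 -0.0019 0 0 0
-1 -0.006 -0.0039 -0.0004 0 0 0; -1 -0.0123 -0.0075 -0.0008 0 0 0; -1 -0.0187 -0.0106 -0.0011 0 0 0; -1 -0.0254 -0.0134 -0.0015 0 0 0; -1 -0.0322 -0.0158 -0.0019 0 0 0
```

Ftan jumps from about 6.2 to 9.5–10 N between 6.39 and 6.69, so touch is at about 6.5 and the target is about 9.65. Carrying on.

Emit:
step_arm --targets "-1 -0.0007 -0.0072 -0.0004 0 0 0; -1 -0.0018 -0.0143 -0.0007 0 0 0; -1 -0.0033 -0.0213 -0.0011 0 0 0; -1 -0.0053 -0.0283 -0.0015 0 0 0; -1 -0.0076 -0.035 -0.0019 0 0 0"

```text
clock: 16.03
eef_pos: [0.6647, 0.1017, 0.2614]
tool_rot: [0.146, 0.989, 0.004, 0.001]
ft_force: [1.2, 11.3, 5.4]
grip_width: 0.0238
grasp_force: 59.5
```

Emit:
step_arm --targets "-1 -0.0028 -0.0067 -0.0004 0 0 0; -1 -0.006 -0.0132 -0.0007 0 0 0; -1 -0.0095 -0.0194 -0.0011 0 0 0; -1 -0.0135 -0.0255 -0.0015 0 0 0; -1 -0.0177 -0.0312 -0.0019 0 0 0"

```text
clock: 16.45
eef_pos: [0.6566, 0.086, 0.2604]
tool_rot: [0.146, 0.989, 0.004, 0.002]
ft_force: [4.9, 10.6, 3.4]
grip_width: 0.0238
grasp_force: 59.5
```

Emit:
step_arm --targets "-1 -0.0047 -0.0056 -0.0004 0 0 0; -1 -0.0096 -0.0108 -0.0008 0 0 0; -1 -0.0148 -0.0157 -0.0011 0 0 0; -1 -0.0204 -0.0203 -0.0015 0 0 0; -1 -0.0262 -0.0246 -0.0019 0 0 0"

```text
clock: 16.87
eef_pos: [0.6444, 0.0733, 0.2595]
tool_rot: [0.146, 0.989, 0.004, 0.002]
ft_force: [7.0, 10.0, 4.1]
grip_width: 0.0236
grasp_force: 59.4
```

Emit:
step_arm --targets "-1 -0.006 -0.0039 -0.0004 0 0 0; -1 -0.0123 -0.0075 -0.0008 0 0 0; -1 -0.0187 -0.0106 -0.0011 0 0 0; -1 -0.0254 -0.0134 -0.0015 0 0 0; -1 -0.0322 -0.0158 -0.0019 0 0 0"

```text
clock: 17.28
eef_pos: [0.6292, 0.0648, 0.2587]
tool_rot: [0.146, 0.989, 0.003, 0.003]
ft_force: [9.0, 8.0, 1.8]
grip_width: 0.0233
grasp_force: 59.3
```

```bash
python3 arc.py .06 7 2
```

```text
t 17.28 cmd a 8.825 p [0.6292 0.0648 0.2587] F [9.  8.  1.8] meas a 8.759 r 0.0586 dz 0.0007 Ftan 11.3 Frad -4.17 Fz 1.8 grip 0.0233
-1 -0.0069 -0.0019 -0.0004 0 0 0; -1 -0.014 -0.0035 -0.0008 0 0 0; -1 -0.0211 -0.0046 -0.0012 0 0 0; -1 -0.0282 -0.0052 -0.0015 0 0 0; -1 -0.0354 -0.0055 -0.0019 0 0 0; -1 -0.0426 -0.0053 -0.0023 0 0 0; -1 -0.0498 -0.0047 -0.0027 0 0 0
-1 -0.0071 0.001 -0.0004 0 0 0; -1 -0.0142 0.0025 -0.0007 0 0 0; -1 -0.0211 0.0044 -0.0011 0 0 0; -1 -0.0279 0.0067 -0.0015 0 0 0; -1 -0.0346 0.0094 -0.0019 0 0 0; -1 -0.0411 0.0125 -0.0023 0 0 0; -1 -0.0474 0.016 -0.0027 0 0 0
```

Emit:
step_arm --targets "-1 -0.0069 -0.0019 -0.0004 0 0 0; -1 -0.014 -0.0035 -0.0008 0 0 0; -1 -0.0211 -0.0046 -0.0012 0 0 0; -1 -0.0282 -0.0052 -0.0015 0 0 0; -1 -0.0354 -0.0055 -0.0019 0 0 0; -1 -0.0426 -0.0053 -0.0023 0 0 0; -1 -0.0498 -0.0047 -0.0027 0 0 0"

```text
clock: 17.87
eef_pos: [0.6054, 0.0609, 0.2573]
tool_rot: [0.147, 0.989, 0.002, 0.005]
ft_force: [11.4, 4.0, 1.3]
grip_width: 0.0241
grasp_force: 59.3
```

Emit:
step_arm --targets "-1 -0.0071 0.001 -0.0004 0 0 0; -1 -0.0142 0.0025 -0.0007 0 0 0; -1 -0.0211 0.0044 -0.0011 0 0 0; -1 -0.0279 0.0067 -0.0015 0 0 0; -1 -0.0346 0.0094 -0.0019 0 0 0; -1 -0.0411 0.0125 -0.0023 0 0 0; -1 -0.0474 0.016 -0.0027 0 0 0"

```text
clock: 18.45
eef_pos: [0.5822, 0.0666, 0.2561]
tool_rot: [0.148, 0.989, 0.0, 0.005]
ft_force: [12.4, -1.6, 0.3]
grip_width: 0.024
grasp_force: 59.2
```

```bash
python3 arc.py .04 2 1
```

```text
t 18.45 cmd a 9.665 p [0.5822 0.0666 0.2561] F [12.4 -1.6  0.3] meas a 9.585 r 0.0588 dz 0.0008 Ftan 11.88 Frad -4.01 Fz 0.3 grip 0.024
-1 -0.0041 0.0025 -0.0002 0 0 0; -1 -0.0081 0.0052 -0.0005 0 0 0
```

Emit:
step_arm --targets "-1 -0.0041 0.0025 -0.0002 0 0 0; -1 -0.0081 0.0052 -0.0005 0 0 0; -1 -0.0081 0.0052 -0.0005 0 0 0"

```text
clock: 18.7
eef_pos: [0.5777, 0.0689, 0.2558]
tool_rot: [0.148, 0.989, -0.0, 0.005]
ft_force: [11.0, -0.8, 1.7]
grip_width: 0.0237
grasp_force: 59.2
```

```bash
python3 arc.py
```

```text
t 18.7 cmd a 9.745 p [0.5777 0.0689 0.2558] F [11.  -0.8  1.7] meas a 9.67 r 0.0588 dz 0.0008 Ftan 9.82 Frad -4.93 Fz 1.7 grip 0.0237
```

Emit:
step_arm --targets "-1 0.004 -0.002 0 0 0 0; -0.3 0.004 -0.002 0 0 0 0; -0.1 0.004 -0.002 0 0 0 0; -0.1 0.004 -0.002 0 0 0 0; -0.1 0.004 -0.002 0 0 0 0"

```text
clock: 19.12
eef_pos: [0.5746, 0.0688, 0.2538]
tool_rot: [0.147, 0.989, -0.0, -0.001]
ft_force: [-0.3, 0.6, -0.4]
grip_width: 0.0384
grasp_force: 0.0
```

Emit:
step_arm --targets "-0.1 0 0 0.03 0 0 0; -0.1 0 0 0.06 0 0 0; -0.1 0 0 0.10 0 0 0; -0.1 0 0 0.15 0 0 0; -0.1 0 0 0.20 0 0 0; -0.1 0 0 0.25 0 0 0; -0.1 -0.06 0 0.27 0 0 0; -0.1 -0.12 0 0.27 0 0 0; -0.1 -0.16 0 0.27 0 0 0; -0.1 -0.16 0 0.27 0 0 0"

```text
clock: 19.95
eef_pos: [0.4919, 0.0689, 0.391]
tool_rot: [0.147, 0.989, -0.0, -0.0]
ft_force: [0.5, -0.1, -0.3]
grip_width: 0.0384
grasp_force: 0.0
```

Run:
```python
from h import *
import cv2
o=bot.get_obs();print(o["clock"],o["eef_pos"],o["ft_force"])
a=bot.camera("top")[165:345,220:370,::-1];b=bot.camera("scene")[150:350,250:450,::-1]
c=np.hstack([cv2.resize(a,(400,480),interpolation=cv2.INTER_CUBIC),cv2.resize(b,(400,480),interpolation=cv2.INTER_CUBIC)])
cv2.imwrite("pics/end.png",c)
```

```text
19.95 [0.49193485 0.06894667 0.39095211] [ 0.45565377 -0.06222492 -0.27997655]
```

View pics/end.png

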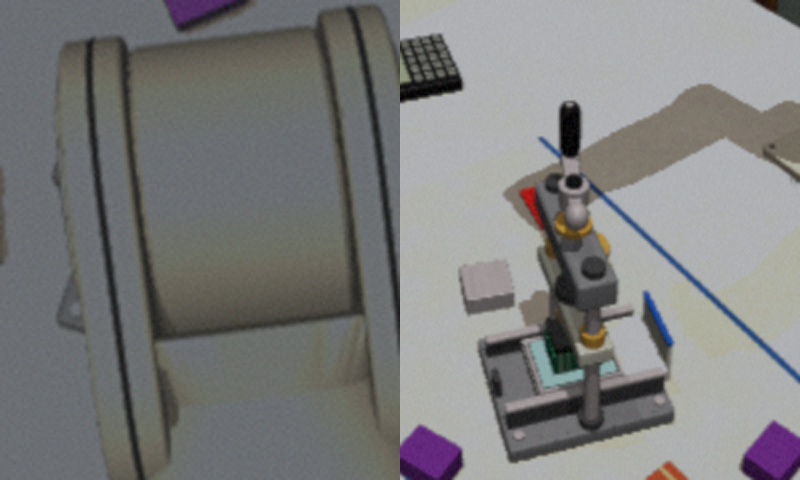

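The scene half shows the foot down on the slab with the tray home, the crank released at the far side, and the block and offcut in place. The top half is blocked by the arm. Handing in.

```bash
python3 -c "
from workcell import bot
print(bot.job_done())"
```

```text
the job is handed in; nothing more can be done
None
```

I handed the job in at about 20 s: the tray is home against its stop, the foot touched at about 6.5 rad, and I turned the crank about half a turn more (to about 9.67 rad) and let go; I did not measure the slab's position on the glass afterwards.

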